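Shut the parts box and push it home in its dock

ROBOT

A 6-joint arm with a two-finger parallel gripper is mounted at the origin on a cart in front of the work surface, level with it; the furniture and walls round the work are solid. World frame = base frame: x ahead of the robot, y to its left, z up, the work surface at z = 0. Lengths are in m, angles in rad, forces in N, time in s.
With the tool pointing down it reaches from about 0.3 to 0.85 m from the base axis. Payload 5.4 kg.
Tool frame: the origin (TCP) lies at the very end of the fingers, on their centre line; the grasp point (between the pads) lies 19 mm behind it; z points along the fingers, y is the line along which they close (so a half turn about z gives the same grasp; the last joint's range is limited). The gripper opens to 85 mm and grips with 20 to 120 N. Pads are 22 mm wide; open, the fingers measure 114 mm over their backs; the gripper's body (76 mm by 85 mm) begins 54 mm behind the grasp point. The pads swing forward as they close: fully open they stand 13 mm farther back than shut.
Start: joints at [-1.355, 0.158, 1.597, -0, 1.386, -0.21], TCP at [0.237, -0.524, 0.231] pointing down, gripper open.
Joint ranges: [-2.91, 2.91], [-0.94, 2.29], [0.18, 2.7], [-1.29, 4.43], [0.17, 2.64], [-3, 3]. Speed limits (rad/s): [2.57, 2.57, 3.14, 3.14, 3.14, 3.14].

INTERFACE

Orientations are given as a unit quaternion [x, y, z, w].
In Python, from bench import * gives the robot as it stands. The module is installed in compiled form; this text tells all that it offers.
- The arm moves only by the tool step_arm, never from a script. Its arguments are lists of equal length, an entry for each row: "translation": the shift along the tool's x, y, z in cm, a list of three; "spin": the turn about the tool's z in rad. A call has 1 to 20 rows; each row is the pose to reach, as a shift and turn from the pose commanded when the call began, along the tool's axes at that moment; what a row does not reach only later rows make up. A row lasts 1/12 s, in which the tool goes at most 41.7 mm and 7.16 degrees, less where a joint would pass 70% of its speed; a pose out of reach is approached as far as the arm can. A call with a gripper value outside its range is refused whole. "fingers" is the gripper command: -1 is fully open, 1 is shut, values between are in proportion, set as the call begins (left out, the last holds). The fingers move at their own pace and stop on an object; the grip force is fixed at half the most. Time passes only in rows, so rows that repeat a pose let the fingers close. It gives the time, the measured TCP pose, the force, the opening and the grip force at its end, in the units of the state.
- state(): the state, without advancing time (a new reading comes with each control period).
- camera(name): name is "side" or "top" or "wrist"; returns a dict with "img" (384x512x3 uint8, red, green, blue), "camera_matrix" (3x3 intrinsics, pixels), "xyz" and "attitude" of the camera in the world. Camera axes: x right, y up, looking along -z (the intrinsics and any distortion apply to the point x, -y, -z); pixel columns grow to the right and rows downward; lengths in m; the calibration is good to about 2 mm. A picture is of the moment at which its call begins. There is no depth.
- sign_off(): hands the job in; it is judged then, once.
The state is a dict: "time": time; "joint_positions": joint angles; "joint_vel": joint speeds; "effort": joint torques, N m; "tcp_pos": TCP position; "tool_rot": TCP orientation; "ft_force": force on the tool from outside, world axes, zero at the start; "moment": the same for the moment, N m; "finger_gap": finger opening in m; "gripper_force": force on a finger pad.
Only numpy, scipy, OpenCV 4.12 (cv2) and the standard library are available. Lean on these libraries where they do the work, as an engineer would, in place of code of your own. Each camera call takes 0.05 s, during which the arm holds its last target. There are 200 camera calls.

TASK

With the fingertips, tip the standing clear lid of the blue parts box over towards its front until it lies shut, and then, with the lid closed, push the box straight back along its rails under the hood of the metal dock until it is fully home against the rear stops. Only push: do not lift or tip up the box, keep the transceivers inside it, and leave the bottle, the attenuator and the single transceiver beside the dock where they are.

Things in the scene. Friction and masses are not known exactly. Their poses are not given: they have to be found in the camera images.
- dock: Fixed sheet-metal dock on the worktop. Origin: on the worktop, where the box's origin lies when home; x = push-in direction, within 0.3 rad of world +x. Floor plate 3 mm thick, x -160 to 72 mm. Two guide rails, tops 25 mm up, inner faces at y +-99 mm, from x -164 mm (flared mouth) to the rear. Rear stops: faces at x = 64 mm.
- hood_front (a point): Middle of the top front edge of the dock's low hood, 53 mm above the worktop. The hood is 206 mm wide and covers only dock x = 0 to 72 mm; its underside is 50 mm up, so the box passes with its lid shut but not with it open.
- parts_box: Loose blue box with dividers, clear lid hinged at its rear, 128 (x) x 191 (y) x 37 mm, 0.15 to 0.35 kg, slides with a few N. Origin: centre of its underside, 3 mm above the worktop on the dock's floor. Axes as the dock's; front wall at x = -56 mm, rear lugs to x = 64 mm. Starts drawn out at dock x = -115 to -85 mm between the rails; home at dock x = 0, its front half then still outside the hood.
- parts_box_lid (a joint): Lid angle, rad: 0 shut; starts at 1.75 to 2.0, leaning back past upright (1.57) towards the hood; stop at 2.01. Hinge line along y at x = 60, z = 36 mm in the box's frame. Light friction (under 0.5 N at the edge): it stays where it is left, but pushed on its rear (hood-side) face over towards the box's front to below about 1.0 it sinks shut by itself within some 3 s.
- lid_edge (a point): Middle of the lid's free edge, 117 mm from the hinge line; about 150 mm above the worktop when open. The lid is a clear plate 192 mm wide, 3 mm thick. At its middle a tab 22 mm wide sticks out 7 mm past the edge; shut, it overhangs the box's front at x = -57 to -64, z = 34 to 37 mm in the box's frame.
- module_a: Loose metal transceiver, 69x14x11 mm, long axis x, origin under its middle, lying in the middle compartment of the parts box; stays inside.
- module_b: Loose metal transceiver, 69x14x11 mm, long axis x, lying in the right-hand (-y) compartment of the parts box; stays inside.
- attenuator: Bystander: small black box with a white knob on top, 24x68x29 mm, loose on the worktop to the left (+y) of the dock. Origin at the centre of its underside.
- bottle: Bystander: white round bottle, 58 mm across, 121 mm tall, loose on the worktop to the right (-y) of the hood. Origin at the centre of its underside.
- module_c: Bystander: transceiver, 69x14x11 mm, loose on the worktop to the right (-y) of the box. Origin under its middle.
Not all that is in view belongs to the job. Of the things that look like the parts_box, the larger one is meant. What is shaped like the module_b but black is not meant.

How it is judged:
By the outcome, as a careful person would: the job done as asked, in the order asked, and still so for the second after the job is handed in, with the robot touching nothing.
It also fails if it takes over 56 s, if anything falls off the work surface, if the arm or the gripper's body presses on something with over 40 N, if the wrist force passes 120 N, or if a joint passes its speed limit or range.

## Working session

There is one attempt and no reset: what is moved stays moved. The work goes in short steps, Python scripts to look and compute and a tool call to move; the robot and the scene stay as the last step left them, time stands still between calls to the robot, and variables do not carry over. Pictures are saved under pics/ and viewed, at most 10 in all, crops included, and the job is handed in when it is done.

Besides the shell and the picture viewer there is one more tool, called after "Call:" by a JSON object that holds its "method" and its "body". step_arm: Moves the arm, as the interface text tells. Its arguments: {"type":"object","properties":{"translation":{"type":"array"},"spin":{"type":"array"},"fingers":{"type":"number"}},"required":["translation","spin"]}

```bash
mkdir -p pics
python3 - <<'E'
from bench import *
import cv2,json,numpy as np
for n in("side","top"):
    c=camera(n); cv2.imwrite(f"pics/{n}0.png",cv2.cvtColor(c["img"],cv2.COLOR_RGB2BGR))
    json.dump({k:np.array(c[k]).tolist() for k in("camera_matrix","xyz","attitude")},open(n+".json","w")); print(n,{k:np.round(c[k],3).tolist() for k in("camera_matrix","xyz","attitude")},c.keys())
s=state();print(s)
E
```

```text
side {'camera_matrix': [[496.583, 0.0, 255.911], [0.0, 496.583, 186.464], [0.0, 0.0, 1.0]], 'xyz': [0.053, -1.009, 0.644], 'attitude': [0.515, -0.133, -0.21, 0.821]} dict_keys(['img', 'camera_matrix', 'xyz', 'attitude'])
top {'camera_matrix': [[488.033, 0.0, 251.225], [0.0, 488.033, 187.692], [0.0, 0.0, 1.0]], 'xyz': [0.468, -0.009, 1.078], 'attitude': [0.053, -0.042, -0.696, 0.715]} dict_keys(['img', 'camera_matrix', 'xyz', 'attitude'])
{'time': 0.1, 'joint_positions': array([-1.35511825e+00,  1.59004824e-01,  1.59810036e+00, -1.03806500e-05,
        1.38617254e+00, -2.10099146e-01]), 'joint_vel': array([ 1.91043231e-04, -5.01890400e-04, -3.78935704e-03,  1.30434049e-03,
        2.87127299e-04, -2.52605837e-05]), 'effort': array([ 5.42151736e-05, -3.96990144e+01, -3.32337964e+01, -2.59677772e-04,
        4.20894256e-03, -2.02769223e-05]), 'tcp_pos': array([ 0.23735366, -0.52314251,  0.23040776]), 'tool_rot': array([ 9.77424126e-01,  2.11285040e-01, -7.45151169e-06, -8.42516627e-04]), 'ft_force': array([-0.14394279, -0.04727176,  0.19616978]), 'moment': array([-0.04302721,  0.00474814,  0.05306487]), 'gripper_force': 0.0, 'finger_gap': 0.08508478913053079}
```

View pics/side0.png

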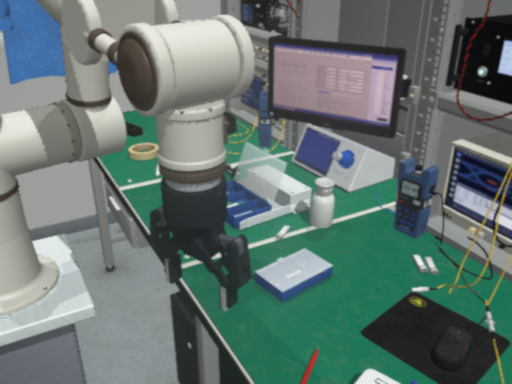

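View pics/top0.png

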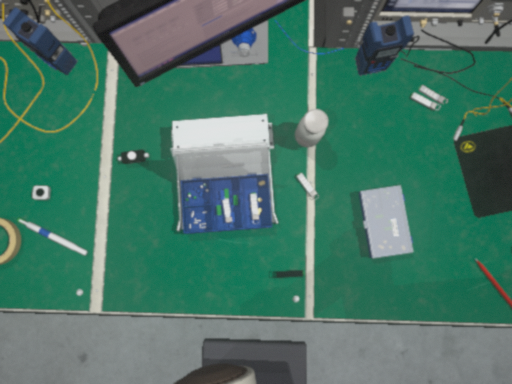

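The box with the standing lid is at top (225,203) and side (255,195). The only lookalike is the smaller, closed grey/blue box at top (387,222) and side (293,272). The hood is at top (222,133), the bottle at (312,127), the attenuator at (133,156), module_c at (307,185) and a black decoy module at (288,274). I choose the larger open box in the dock and will check it in one crop.

```bash
python3 - <<'E'
import cv2
a=cv2.imread("pics/top0.png")[105:245,165:335]; cv2.imwrite("pics/crop1.png",cv2.resize(a,None,fx=4.2,fy=4.2,interpolation=cv2.INTER_CUBIC))
E
cat > h.py <<'E'
import json,numpy as np
from scipy.spatial.transform import Rotation as R
def load(n): return json.load(open(n+".json"))
def ray(n,u,v,z):
    c=load(n);K=np.array(c["camera_matrix"]);d=np.linalg.solve(K,[u,v,1]);d=R.from_quat(c["attitude"]).apply([d[0],-d[1],-d[2]])
    o=np.array(c["xyz"]);return o+d*(z-o[2])/d[2]
def proj(n,p):
    c=load(n);q=R.from_quat(c["attitude"]).inv().apply(np.atleast_2d(p)-c["xyz"]);q=q*[1,-1,-1];K=np.array(c["camera_matrix"]);q=q@K.T;return q[:,:2]/q[:,2:]
E
```

```text
(no output)
```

View pics/crop1.png

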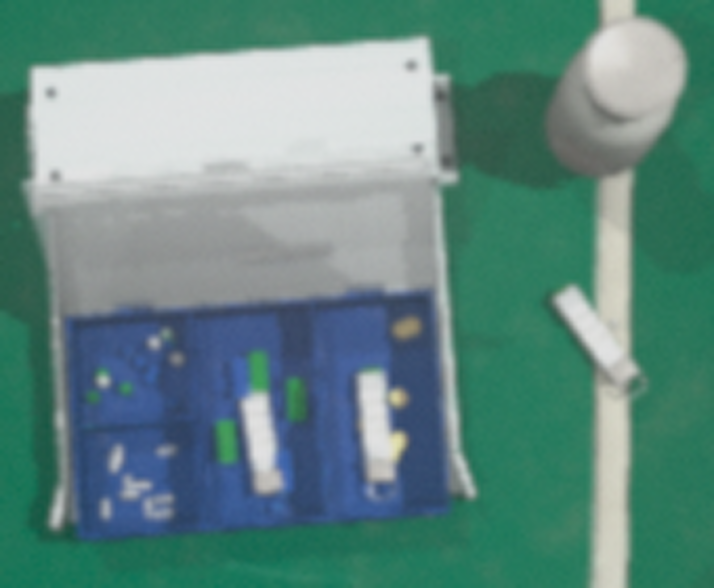

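The crop shows the larger blue box with white modules in its middle and right compartments, its clear lid leaning back over the hood. Crop pixels: hood rear corners (32,67) and (430,38), box front corners (78,538) and (452,510), box rear about (68,320) and (432,292), lid free edge about (27,183) to (437,178).

Run:
```python
from h import *
def c(x,y,z): return ray("top",165+x/4.2,105+y/4.2,z)[:2]
L,Rr=c(32,67,.053),c(430,38,.053); print("hood rear",L,Rr,np.linalg.norm(L-Rr))
fl,fr=c(78,538,.02),c(452,510,.02)
for z in(.003,.02,.04): print("front",z,c(78,538,z),c(452,510,z))
print("boxrear",c(68,320,.04),c(432,292,.04))
d=L-Rr; th=np.arctan2(-d[0],d[1]); print("yaw hood",th)
f=c(78,538,.03)-c(452,510,.03); print("yaw box",np.arctan2(-f[0],f[1]))
ex=np.array([np.cos(th),np.sin(th)]);ey=np.array([-ex[1],ex[0]])
o=(L+Rr)/2-.072*ex; print("dock o",o)
b=(c(78,538,.04)+c(452,510,.04))/2; print("box front in dock",(b-o)@ex,(b-o)@ey)
e1,e2=c(27,183,.15),c(437,178,.15);print("lid edge dock",[((e-o)@ex,(e-o)@ey) for e in(e1,e2)])
s=np.array([.977424126,.211285,0,-.00084]);print(R.from_quat(s).as_matrix().round(3))
print("others",[ray("top",*p).round(3) for p in((312,121,.121),(307,185,.01),(133,156,.03))])
```

```text
hood rear [0.7477535  0.18415043] [ 0.76819133 -0.02052342] 0.20569173269204666
front 0.003 [0.50854164 0.15661013] [ 0.52867217 -0.03879281]
front 0.02 [0.50790116 0.1539879 ] [ 0.52771339 -0.03832538]
front 0.04 [0.50714765 0.15090293] [ 0.52658541 -0.03777546]
boxrear [0.61838857 0.16134014] [ 0.63787919 -0.02496617]
yaw hood 0.09952568227520464
yaw box 0.10265841703874252
dock o [0.68632872 0.07465948]
box front in dock -0.17042160673262166 -0.001168186418506869
lid edge dock [(np.float64(-0.01117465053838942), np.float64(0.0922894271607301)), (np.float64(-0.02283279081105539), np.float64(-0.09718380921346569))]
[[ 0.911  0.413 -0.   ]
 [ 0.413 -0.911  0.002]
 [ 0.    -0.002 -1.   ]]
others [array([ 0.736, -0.11 ,  0.121]), array([ 0.622, -0.112,  0.01 ]), array([0.673, 0.272, 0.03 ])]
```

Call:
{"method": "step_arm", "body": {"translation": [[3.4,-1.75,0],[6.8,-3.5,0],[10.2,-5.25,0],[13.6,-7,0],[17,-8.75,0],[20.4,-10.5,0],[23.9,-12.25,0],[27.3,-14,0],[30.7,-15.75,0],[34.1,-17.5,0],[37.6,-19.25,0],[41,-21,0],[44.4,-22.75,0],[47.8,-24.5,0],[51.2,-26.25,0],[54.7,-28,0],[58.1,-29.75,0],[61.5,-31.5,0],[65,-33.2,0],[68.4,-35,0]], "spin": [0.02,0.04,0.06,0.08,0.1,0.12,0.14,0.16,0.18,0.2,0.22,0.24,0.26,0.28,0.3,0.325,0.325,0.325,0.325,0.325], "fingers": 1}}

```text
time: 1.77
tcp_pos: [0.7165, 0.0793, 0.2305]
tool_rot: [0.999, 0.05, -0.001, -0.0]
ft_force: [0.1, -0.4, 1.0]
finger_gap: -0.0
gripper_force: 0.0
```

Call:
{"method": "step_arm", "body": {"translation": [[0,0,3],[0,0,6],[0,0,9],[0,0,10.5],[0,0,11],[0,0,11],[0,0,11]], "spin": [0,0,0,0,0,0,0]}}

```text
time: 2.35
tcp_pos: [0.7168, 0.0774, 0.1231]
tool_rot: [0.999, 0.05, 0.001, 0.0]
ft_force: [0.6, 0.3, 0.8]
finger_gap: 0.0003
gripper_force: 0.0
```

Run:
```python
from bench import *
import cv2
print(state()["tcp_pos"],state()["ft_force"])
a=camera("side")["img"][100:270,170:370,::-1]; cv2.imwrite("pics/side1.png",cv2.resize(a,None,fx=3.5,fy=3.5,interpolation=cv2.INTER_CUBIC))
```

```text
[0.71679197 0.07736484 0.12311108] [0.5901074  0.2577496  0.83292999]
```

View pics/side1.png

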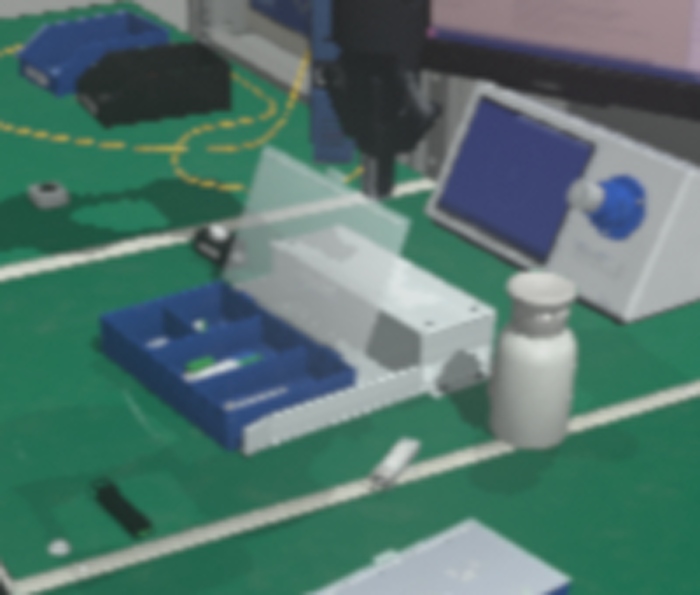

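The side view shows the closed fingertips at crop (378,190), just behind the lid's tab at (335,178) and above the hood. The way is clear to push the lid towards the front.

Call:
{"method": "step_arm", "body": {"translation": [[-1,0,0],[-2,0,0],[-3,0,0],[-4,0,0],[-5,0,0],[-6,0,0],[-7,0,0],[-8,0,0],[-9,0,0.2],[-10,0,0.6],[-11,0,1],[-12,0,1.4],[-13,0,1.8],[-14,0,2.2],[-15,0,2.6],[-15.5,0,3],[-15.5,0,3]], "spin": [0,0,0,0,0,0,0,0,0,0,0,0,0,0,0,0,0]}}

```text
time: 3.82
tcp_pos: [0.5616, 0.0619, 0.0922]
tool_rot: [0.999, 0.05, 0.001, 0.0]
ft_force: [-0.3, -0.1, -0.3]
finger_gap: 0.0002
gripper_force: 0.0
```

Call:
{"method": "step_arm", "body": {"translation": [[0,0,-2],[0,0,-5],[0,0,-8],[-3,0,-9],[-6,0,-9],[-9,0,-9],[-10.5,0,-9],[-10.5,0,-9],[-10.5,0,-9],[-10.5,0,-9],[-10.5,0,-9],[-10.5,0,-9],[-10.5,0,-9],[-10.5,0,-9],[-10.5,0,-9],[-10.5,0,-9],[-10.5,0,-9],[-10.5,0,-9],[-10.5,0,-9],[-10.5,0,-9]], "spin": [0,0,0,0,0,0,0,0,0,0,0,0,0,0,0,0,0,0,0,0]}}

```text
time: 5.48
tcp_pos: [0.4572, 0.0515, 0.1813]
tool_rot: [0.999, 0.05, 0.0, -0.0]
ft_force: [-0.9, 0.7, 0.2]
finger_gap: -0.0
gripper_force: 0.0
```

Call:
{"method": "step_arm", "body": {"translation": [[0,0,0],[0,0,0],[0,0,0],[0,0,0],[0,0,0],[0,0,0],[0,0,0],[0,0,0],[0,0,0],[0,0,0],[0,0,0],[0,0,0],[0,0,0],[0,0,0],[0,0,0],[0,0,0],[0,0,0],[0,0,0],[0,0,0],[0,0,0]], "spin": [0,0,0,0,0,0,0,0,0,0,0,0,0,0,0,0,0,0,0,0], "fingers": -1}}

```text
time: 7.15
tcp_pos: [0.4572, 0.0515, 0.1813]
tool_rot: [0.999, 0.05, -0.0, -0.0]
ft_force: [-0.2, 0.1, -0.1]
finger_gap: 0.0855
gripper_force: 0.0
```

Run:
```python
from bench import *
import cv2
print(state()["tcp_pos"],state()["finger_gap"])
t=camera("top")["img"][105:275,165:335,::-1]
a=camera("side")["img"][130:300,170:340,::-1]; cv2.imwrite("pics/both2.png",cv2.resize(cv2.hconcat([a,t]),None,fx=2.35,fy=3,interpolation=cv2.INTER_CUBIC))
```

```text
[0.45716429 0.05145709 0.18129897] 0.08547568322426284
```

View pics/both2.png

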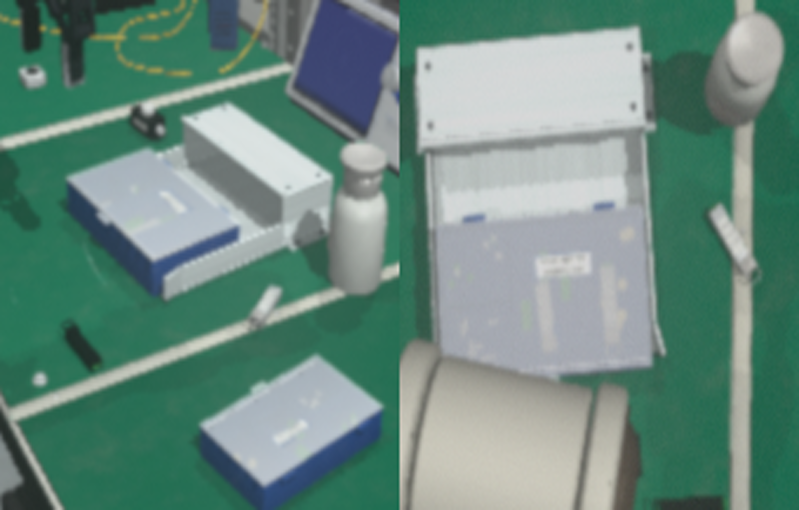

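The lid lies shut with its tab at the front (left crop (105,218)), and the bystanders are untouched. Next I lower the open fingers in front of the box, straddling the tab.

Call:
{"method": "step_arm", "body": {"translation": [[0,0,3],[0,0,6],[0,0,9],[0,0,12],[0,0,14],[0,0,15.5],[0,0,16.5],[0,0,16.7],[0,0,16.7]], "spin": [0,0,0,0,0,0,0,0,0]}}

```text
time: 8.0
tcp_pos: [0.4571, 0.0515, 0.0142]
tool_rot: [0.999, 0.05, -0.0, -0.0]
ft_force: [-0.0, 0.1, 0.3]
finger_gap: 0.0855
gripper_force: 0.0
```

Call:
{"method": "step_arm", "body": {"translation": [[0.6,0,0],[1.2,0,0],[1.8,0,0],[2.4,0,0],[3,0,0],[3.5,0,0],[4,0,0],[4.5,0,0],[5,0,0],[5.5,0,0],[6,0,0],[6.5,0,0],[7,0,0],[7.5,0,0],[8,0,0],[8,0,0]], "spin": [0,0,0,0,0,0,0,0,0,0,0,0,0,0,0,0]}}

```text
time: 9.33
tcp_pos: [0.5383, 0.0595, 0.0145]
tool_rot: [0.999, 0.05, 0.001, 0.0]
ft_force: [-1.3, 0.1, -0.7]
finger_gap: 0.0853
gripper_force: 0.0
```

Run:
```python
from bench import *
import cv2
print(state()["tcp_pos"],state()["ft_force"],state()["moment"])
t=camera("top")["img"][105:275,165:335,::-1]
a=camera("side")["img"][130:300,170:340,::-1]; cv2.imwrite("pics/both3.png",cv2.resize(cv2.hconcat([a,t]),None,fx=2.35,fy=3,interpolation=cv2.INTER_CUBIC))
```

```text
[0.53828443 0.05950776 0.01453946] [-1.32035514  0.08153269 -0.66802432] [ 0.02733868 -0.02093182  0.04001781]
```

View pics/both3.png

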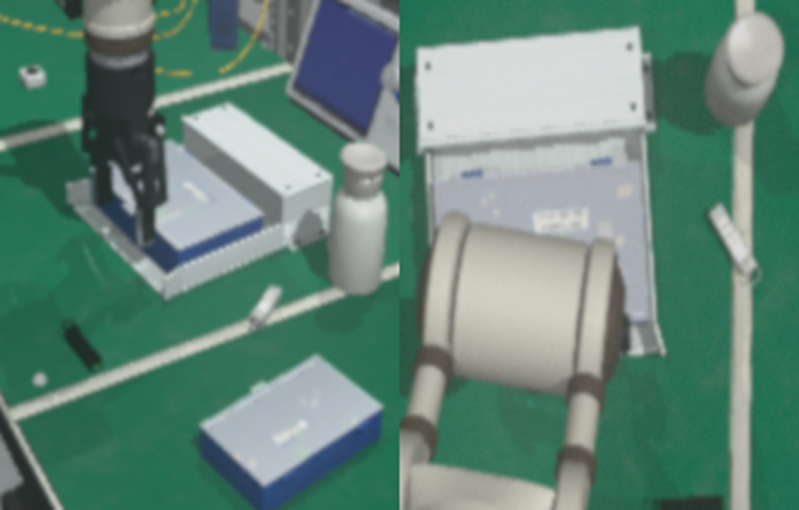

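The box slides in squarely with the lid shut, and both fingers are on its front wall. Continuing.

Call:
{"method": "step_arm", "body": {"translation": [[0.5,0,0],[1,0,0],[1.5,0,0],[2,0,0],[2.5,0,0],[3,0,0],[3.5,0,0],[4,0,0],[4.5,0,0],[5,0,0],[5.5,0,0],[6,0,0],[6.4,0,0],[6.8,0,0],[7,0,0],[7.2,0,0],[7.2,0,0]], "spin": [0,0,0,0,0,0,0,0,0,0,0,0,0,0,0,0,0]}}

```text
time: 10.85
tcp_pos: [0.6089, 0.0668, 0.0144]
tool_rot: [0.999, 0.05, 0.0, 0.0]
ft_force: [-0.7, -0.2, -0.9]
finger_gap: 0.085
gripper_force: 0.0
```

Call:
{"method": "step_arm", "body": {"translation": [[0.1,0,0],[0.2,0,0],[0.3,0,0],[0.4,0,0],[0.5,0,0],[0.5,0,0]], "spin": [0,0,0,0,0,0]}}

```text
time: 11.35
tcp_pos: [0.6136, 0.0673, 0.0144]
tool_rot: [0.999, 0.05, 0.0, -0.0]
ft_force: [-2.6, 0.6, 1.6]
finger_gap: 0.0854
gripper_force: 0.9
```

Call:
{"method": "step_arm", "body": {"translation": [[0.1,0,0],[0.2,0,0],[0.3,0,0],[0.4,0,0],[0.4,0,0]], "spin": [0,0,0,0,0]}}

```text
time: 11.77
tcp_pos: [0.6177, 0.0677, 0.0144]
tool_rot: [0.999, 0.05, 0.0, -0.0]
ft_force: [-1.5, -0.5, 1.4]
finger_gap: 0.0853
gripper_force: 0.9
```

Call:
{"method": "step_arm", "body": {"translation": [[0.05,0,0],[0.1,0,0],[0.15,0,0],[0.2,0,0],[0.2,0,0]], "spin": [0,0,0,0,0]}}

```text
time: 12.18
tcp_pos: [0.6194, 0.0679, 0.0143]
tool_rot: [0.999, 0.05, 0.0, -0.0]
ft_force: [-2.5, -0.5, 2.0]
finger_gap: 0.0853
gripper_force: 1.2
```

Still sliding at a couple of N; the stop has not been felt yet.

Call:
{"method": "step_arm", "body": {"translation": [[0.05,0,0],[0.1,0,0],[0.15,0,0],[0.2,0,0],[0.2,0,0]], "spin": [0,0,0,0,0]}}

```text
time: 12.6
tcp_pos: [0.6215, 0.0681, 0.0143]
tool_rot: [0.999, 0.05, 0.0, 0.0]
ft_force: [-2.7, 0.7, 1.7]
finger_gap: 0.0853
gripper_force: 1.2
```

Call:
{"method": "step_arm", "body": {"translation": [[0.05,0,0],[0.1,0,0],[0.15,0,0],[0.2,0,0],[0.2,0,0]], "spin": [0,0,0,0,0]}}

```text
time: 13.02
tcp_pos: [0.6235, 0.0683, 0.0143]
tool_rot: [0.999, 0.05, 0.0, -0.0]
ft_force: [-3.0, -0.3, 2.0]
finger_gap: 0.0857
gripper_force: 1.2
```

Call:
{"method": "step_arm", "body": {"translation": [[0.05,0,0],[0.1,0,0],[0.15,0,0],[0.2,0,0],[0.2,0,0]], "spin": [0,0,0,0,0]}}

```text
time: 13.43
tcp_pos: [0.6245, 0.0684, 0.0142]
tool_rot: [0.999, 0.05, -0.001, 0.0]
ft_force: [-6.1, -0.5, 3.8]
finger_gap: 0.0856
gripper_force: 3.2
```

Call:
{"method": "step_arm", "body": {"translation": [[0.05,0,0],[0.1,0,0],[0.15,0,0],[0.2,0,0],[0.2,0,0]], "spin": [0,0,0,0,0]}}

```text
time: 13.85
tcp_pos: [0.6246, 0.0684, 0.0139]
tool_rot: [0.999, 0.051, -0.004, 0.0]
ft_force: [-13.2, -1.7, 8.6]
finger_gap: 0.0853
gripper_force: 6.6
```

Run:
```python
from bench import *
import cv2
print(state()["tcp_pos"],state()["ft_force"],state()["moment"])
a=camera("side")["img"][140:260,180:340,::-1]; cv2.imwrite("pics/side4.png",cv2.resize(a,None,fx=4.8,fy=4.8,interpolation=cv2.INTER_CUBIC))
```

```text
[0.62456869 0.06842551 0.01387631] [-13.17782475  -1.70821987   8.61347119] [-0.34926565  1.82934005 -0.02049664]
```

View pics/side4.png

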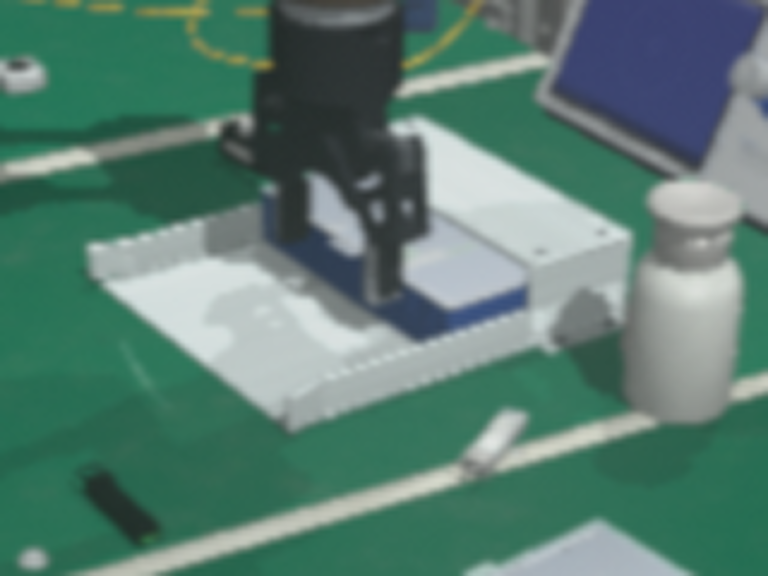

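Force jumped to 13 N with no further motion, so the box has met a stop. I'll back off along -x, rise and verify.

Call:
{"method": "step_arm", "body": {"translation": [[-0.5,0,0],[-1.5,0,0],[-3,0,0],[-5,0,0],[-7,0,0],[-7,0,-3],[-8,0,-7],[-12,0,-11],[-16,0,-15],[-19,0,-18],[-22,0,-20],[-24,0,-20],[-24,0,-20]], "spin": [0,0,0,0,0,0,0,0,0,0,0,0,0]}}

```text
time: 14.98
tcp_pos: [0.3871, 0.0444, 0.2194]
tool_rot: [0.999, 0.05, 0.006, 0.002]
ft_force: [0.7, 0.0, 0.2]
finger_gap: 0.0855
gripper_force: 0.0
```

Run:
```python
from bench import *
import cv2
from h import *
print(state()["tcp_pos"],state()["ft_force"])
t=camera("top")["img"][105:245,165:335,::-1]
cv2.imwrite("pics/top5.png",cv2.resize(t,None,fx=4.2,fy=4.2,interpolation=cv2.INTER_CUBIC))
th=.1;ex=np.array([np.cos(th),np.sin(th)]);ey=np.array([-ex[1],ex[0]]);o=np.array([.6863,.0747])
for x in(-.056,): 
  for y in(.095,-.095):
    for z in(.004,.04): print(x,y,z,((proj("top",[*(o+x*ex+y*ey),z])-[165,105])*4.2).round())
```

```text
[0.38711013 0.04436017 0.21940649] [0.72381262 0.00979248 0.22384135]
-0.056 0.095 0.004 [[ 75. 325.]]
-0.056 0.095 0.04 [[ 64. 315.]]
-0.056 -0.095 0.004 [[432. 299.]]
-0.056 -0.095 0.04 [[433. 288.]]
```

View pics/top5.png

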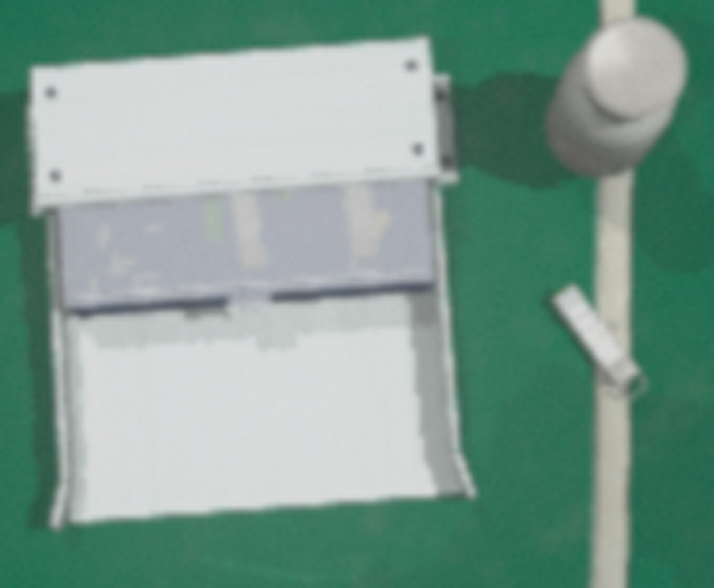

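The top view shows the box home and square under the hood. Its lid is shut, with the front edge at crop (64,305) to (434,285), against (64,315) and (433,288) predicted for home. The bottle and module_c have not moved. Handing in.

```bash
python3 -c "
from bench import *
print(sign_off())"
```

```text
the job is handed in; nothing more can be done
None
```

The lid is shut and the box is pushed home against the rear stops with the transceivers still inside; the bottle and the single transceiver show no movement in the last top view, the attenuator was outside that crop but never touched, and the job was handed in at about 15 s of the 56 s allowed.

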